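Set the telescoping fork rest one hole longer

TASK

Get the bench fork rest ready for a longer fork leg: first swing the V arm on the red sleeve fully out until it clicks home in its detent, then pull up the lock plunger by its black knob, slide the sleeve one hole outward (to the next hole towards the orange end cap) and let the pin go fully down into that hole. Finish while still holding the knob between the fingers with the pin engaged; do not let go. Leave the fork leg, spray can, jar and washer where they are.

Things in the scene. Friction and masses are not known exactly. Their poses are not given: they have to be found in the camera images.
- rest: Fork rest fixed to the bench: square steel bar 30 x 30 x 380 mm on two grey feet, top 75 mm above the bench. Origin on the bench under the bar; own y runs along the bar, outward to the orange end cap (bar y -240 to +140); own x points to where the V arm swings out; z up. 12 mm pin holes in its top at y -80, -30, +20, +70. A fixed grey outrigger with orange V, 92 high, at x 0 to 215, y -227.
- next_hole (a point): Centre of the mouth of the hole that the pin must go into, on top of the bar (75 mm above the bench), at own x 0, y +20 mm of the rest; 50 mm outward of the hole where the pin starts. Axes as the rest's.
- sleeve (a joint): Slide of the red sleeve (50 x 70 x 48 mm, top 84 mm above the bench) along the bar, m: 0 = pin in the starting hole, grows outward along the rest's own y; 0.050 = the next hole; travel ends at -0.060 and 0.075. The pin locks it with 2 mm play each way; free, it takes about 2.5 N to slide.
- plunger (a joint): Lift of the lock plunger, m: 0 = pin fully down in a hole, 0.014 = fully pulled (end stop). The 8 mm pin sticks 7 mm into the bar, so above 0.008 the sleeve is free; between holes the released pin rests on the bar at 0.007. A spring pushes it down with 5 N at the bottom, 9 N at the top.
- pull_knob: The black plunger knob, an upright cylinder 26 mm across and 38 mm tall with a red disc on top, standing over the middle of the sleeve. Origin at the centre of its underside, 104 mm above the bench with the pin down; a steel barrel 20 mm across stands below it, up to 100 mm above the bench. It rises and slides with the plunger and sleeve.
- knob_center (a point): Centre of the black knob, 19 mm above its underside (123 mm above the bench with the pin down). Own axes as the rest's.
- brace (a joint): Swing of the V arm about its upright hinge on the sleeve, rad: 0 = folded, pointing along the rest's -y beside the bar; grows anticlockwise from above; pi/2 = fully out at its stop, along the rest's +x. From 1.26 to 1.44 a spring detent ball resists (2.5 N at the blue post); push on past it to the stop, where the ball holds the arm. Elsewhere it stays where left (1 N at the post moves it).
- brace_hinge (a point): A point on the axis of the V arm's hinge, at own x +55 mm from the sleeve's middle, 67 mm above the bench; it moves with the sleeve.
- post_center (a point): On the axis of the blue post on the V arm, its middle (106 mm above the bench): upright cylinder 18 mm across, 72 to 140 mm above the bench, 90 mm from the hinge axis; grip its upper part. The arm is an aluminium bar 22 mm wide, top 72 mm above the bench; 140 mm from the hinge it carries an orange V up to 92 mm above the bench.
- fork_leg: Bystander: gold fork leg lying on the bench, 290 mm long, 52 mm across, with a black foot block. Origin on the bench under its middle, own y along it.
- spray_can: Bystander: plain grey spray can, 56 mm across, 170 mm tall, standing. Origin at the centre of its underside.
- grease_jar: Bystander: white jar, 68 mm across, 60 mm tall. Origin at the centre of its underside.
- washer: Bystander: flat steel ring, 54 mm across, 8 mm thick, lying flat. Origin at the centre of its underside.

How it is judged:
By the outcome, as a careful person would: the job done as asked, in the order asked, and still so for the second after the job is handed in, while the arm keeps its last pose, push and grip.
It also fails if it takes over 48 s, if anything falls off the work surface, if the arm or the gripper's body presses on something with over 40 N, if the wrist force passes 120 N, or if a joint passes its speed limit or range.

ROBOT

A 6-joint arm with a two-finger parallel gripper is mounted at the origin on the work surface. World frame = base frame: x ahead of the robot, y to its left, z up, the work surface at z = 0. Lengths are in m, angles in rad, forces in N, time in s.
With the tool pointing down it reaches from about 0.375 to 0.9 m from the base axis. Payload 3.1 kg.
Tool frame: the origin (TCP) lies at the very end of the fingers, on their centre line; the grasp point (between the pads) lies 19 mm behind it; z points along the fingers, y is the line along which they close (so a half turn about z gives the same grasp; the last joint's range is limited). The gripper opens to 87 mm and grips with 3 to 60 N. Pads are 19 mm wide; open, the fingers measure 117 mm over their backs; the gripper's body (75 mm by 190 mm) begins 51 mm behind the grasp point.
Start: joints at [-1.411, 0.527, 1.433, -0, 1.181, -0.178], TCP at [0.208, -0.589, 0.223] pointing down, gripper open.
Joint ranges: [-3.08, 3.08], [-0.75, 2.2], [0.22, 2.44], [-1.43, 4.57], [0, 2.65], [-2.85, 2.85]. Speed limits (rad/s): [2.79, 2.79, 3.14, 3.14, 3.14, 3.14].

INTERFACE

Orientations are given as a unit quaternion [x, y, z, w].
In Python, from rig import robot gives the robot as it stands. The module is installed in compiled form; this text tells all that it offers.
- The arm moves only by the tool servo_tool, never from a script. Its argument "rows" is one flat list of numbers, 5 for each row, row after row: the closure, from -1 (fully open) to 1 (shut), so that 0 is half open, then the shift along the tool's x, y, z in m, then the turn about the tool's z in degrees. A call has 1 to 5 rows; each row shifts and turns the commanded pose from where the row before left it, along the tool's axes as they then stand; what a row does not reach is not made up. A row lasts 1/12 s, in which the tool goes at most 41.7 mm and 7.16 degrees, less where a joint would pass 70% of its speed; a pose out of reach is approached as far as the arm can. A call with a gripper value outside its range is refused whole. The fingers move at their own pace and stop on an object; "newtons" is the grip in N (left out, the last holds). Time passes only in rows, so rows that do not move let the fingers close. It gives the time, the measured TCP pose, the force, the opening and the grip force at its end, in the units of the state.
- robot.get_obs(): the state, without advancing time (a new reading comes with each control period).
- robot.camera(name): name is "side" or "top"; returns a dict with "pixels" (480x640x3 uint8, red, green, blue), "intrinsics" (3x3 intrinsics, pixels), "dist" ([k1, k2, p1, p2, k3] as OpenCV has them; the pictures are not rectified), "rvec" (rotation vector, rad) and "tvec" (3), from world to camera coordinates, as OpenCV has them. Camera axes: x right, y down, z forward; pixel columns grow to the right and rows downward; lengths in m; the calibration is good to about 2 mm. A picture is of the moment at which its call begins. There is no depth.
- robot.hand_in(): hands the job in; it is judged then, once.
Trained networks look in a picture, given as the dict that the camera call returned (one of the last four; its "shot" number tells which), for a name from the list of things; names that differ only in an ending like _2 or _b are one class to them, and where a whole thing is asked for, a point or a joint stands for the part that bears it (a point fixed in the world has none). Each returns a list of dicts, best first, with "score" (0 to 1); they miss things now and then, are a little off and sometimes report something else, mostly with a low value. They report only what shows in the picture. A call takes as long as a camera call.
- robot.spot_in(picture, query): "at" ([x, y, z] in m, in world coordinates, good to about 4 mm: the middle of the surface that is visible of it).
- robot.outline_of(picture, query): "region" (480x640 bool, what is visible of it).
- robot.place_of(picture, query): "at" ([x, y, z] in m, in world coordinates, good to about 4 mm: a listed point, or the origin of a listed thing).
The state is a dict: "time": time; "q": joint angles; "joint_velocities": joint speeds; "joint_torque": joint torques, N m; "position": TCP position; "tool_rot": TCP orientation; "ft_force": force on the tool from outside, world axes, zero at the start; "moment": the same for the moment, N m; "grip_width": finger opening in m; "grip_force": force on a finger pad.
Only numpy, scipy, OpenCV 4.12 (cv2) and the standard library are available. Lean on these libraries where they do the work, as an engineer would, in place of code of your own. Each camera call takes 0.05 s, during which the arm holds its last target. There are 200 camera calls.

## Working session

There is one attempt and no reset: what is moved stays moved. The work goes in short steps, Python scripts to look and compute and a tool call to move; the robot and the scene stay as the last step left them, time stands still between calls to the robot, and variables do not carry over. Pictures are saved under pics/ and viewed, at most 10 in all, crops included, and the job is handed in when it is done.

Besides the shell and the picture viewer there is one more tool, called after "Request:" as name(argument=value, ...) on one line, values as JSON. servo_tool: Moves the arm, as the interface text tells. Its arguments: {"type":"object","properties":{"rows":{"type":"array","items":{"type":"number"}},"newtons":{"type":"number"}},"required":["rows"]}

```bash
mkdir -p pics
cat > h.py <<'E'
import numpy as np, cv2
from rig import robot
np.set_printoptions(precision=4, suppress=True)
def save(p,n): cv2.imwrite(f'pics/{n}.png', cv2.cvtColor(p['pixels'],cv2.COLOR_RGB2BGR))
E
python3 - <<'E'
from h import *
o=robot.get_obs(); print({k:np.round(v,4) for k,v in o.items()})
for c in ['side','top']:
    p=robot.camera(c); save(p,c+'0')
    for q in ['rest','next_hole','knob_center','brace_hinge','post_center','pull_knob','fork_leg','spray_can','grease_jar','washer']:
        r=robot.place_of(p,q); print(c,q,[(np.round(x['at'],4),round(x['score'],2)) for x in r[:2]])
E
```

```text
{'time': np.float64(0.0), 'q': array([-1.4105,  0.5284,  1.4339,  0.    ,  1.1814, -0.1785]), 'joint_velocities': array([ 0.0018,  0.0022,  0.0021, -0.0008, -0.0001,  0.0012]), 'joint_torque': array([  0.0005, -44.0039, -17.6596,   0.0634,   0.0583,  -0.0002]), 'position': array([ 0.2076, -0.5887,  0.2216]), 'tool_rot': array([ 0.9857,  0.1686,  0.    , -0.001 ]), 'ft_force': array([-0.57  , -0.3465, -0.6936]), 'moment': array([-0.0108,  0.0227, -0.0397]), 'grip_force': np.float64(0.0), 'grip_width': np.float64(0.0869)}
side rest [(array([0.4726, 0.1042, 0.0004]), 0.9)]
side next_hole [(array([0.4721, 0.1227, 0.0748]), 0.69)]
side knob_center [(array([0.4696, 0.0704, 0.1232]), 0.84)]
side brace_hinge [(array([0.522 , 0.0674, 0.0652]), 0.56)]
side post_center [(array([ 0.554 , -0.0209,  0.0996]), 0.84)]
side pull_knob [(array([0.4683, 0.0699, 0.106 ]), 0.83)]
side fork_leg [(array([0.5942, 0.3226, 0.0028]), 0.6)]
side spray_can [(array([ 0.5718, -0.2159, -0.005 ]), 0.63)]
side grease_jar [(array([ 0.3647,  0.1561, -0.001 ]), 0.88), (array([ 0.5552, -0.0191,  0.1045]), 0.5)]
side washer [(array([0.5844, 0.2118, 0.002 ]), 0.9)]
top rest [(array([0.4759, 0.1032, 0.0006]), 0.58), (array([0.4685, 0.0742, 0.1297]), 0.54)]
top next_hole [(array([0.4765, 0.1193, 0.0747]), 0.94)]
top knob_center [(array([0.4704, 0.0743, 0.1277]), 0.73)]
top brace_hinge [(array([0.5209, 0.0683, 0.0655]), 0.59)]
top post_center [(array([0.5223, 0.0688, 0.0652]), 0.51)]
top pull_knob [(array([0.47  , 0.0742, 0.0988]), 0.66)]
top fork_leg [(array([ 0.5973,  0.3234, -0.0029]), 0.86)]
top spray_can [(array([ 0.5714, -0.2115,  0.0001]), 0.82)]
top grease_jar [(array([ 0.3651,  0.1555, -0.0038]), 0.82)]
top washer [(array([ 0.5896,  0.2121, -0.0022]), 0.7)]
```

View pics/side0.png

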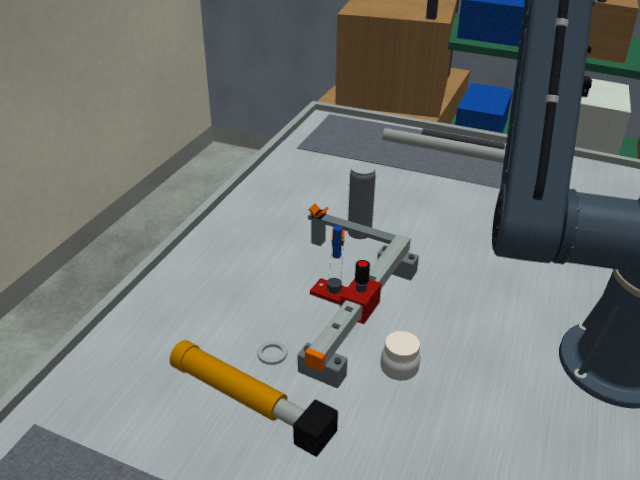

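View pics/top0.png

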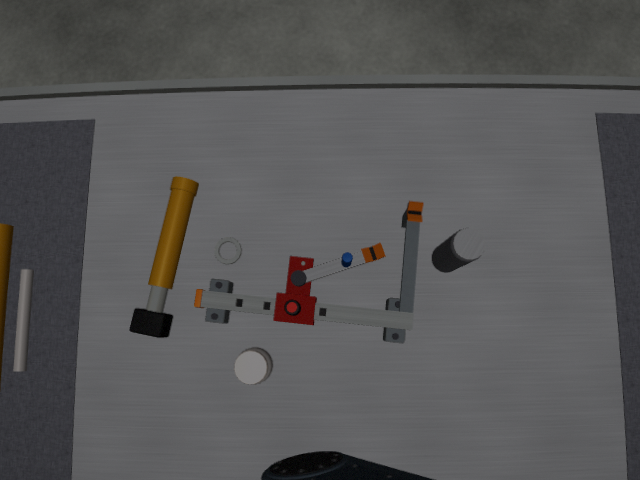

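The side view shows the red sleeve with the knob at about (362,270), the blue post at (338,240), and the arm nearly folded. In the top view the knob is at (293,308) and the post at (347,259). The bar runs from the end cap at (200,298) to (410,318), and the can, at (460,248), is clear of the post. Next I'll refine the positions and plan the approach.

```bash
cat >> h.py <<'E'
def ray(p,uv,z):
    n=cv2.undistortPoints(np.array([[uv]],float),p['intrinsics'],np.array(p['dist'])).ravel()
    R=cv2.Rodrigues(np.array(p['rvec'],float))[0]; t=np.array(p['tvec'],float).ravel()
    c=-R.T@t; d=R.T@np.array([n[0],n[1],1]); return c+d*(z-c[2])/d[2]
def blob(p,cond,box):
    a=p['pixels'].astype(int); m=cond(a[...,0],a[...,1],a[...,2]); k=np.zeros_like(m); x0,y0,x1,y1=box
    k[y0:y1,x0:x1]=m[y0:y1,x0:x1]; v,u=np.nonzero(k); return np.array([u.mean(),v.mean()]),len(u)
def psi(o):
    x,y,z,w=o['tool_rot']; return np.degrees(np.arctan2(2*(x*y+z*w),1-2*(y*y+z*z)))
def plan(o,target,dpsi,n):
    "rows from observed pose to target xyz and yaw change (ccw deg) in n rows"
    d=(np.array(target)-o['position'])/n; a=psi(o); s=dpsi/n
    for i in range(n):
        b=np.radians(a+s*i); X=[np.cos(b),np.sin(b)]; Y=[np.sin(b),-np.cos(b)]
        print(np.round([d[:2]@X,d[:2]@Y,-d[2],-s],4).tolist())
E
python3 - <<'E'
from h import *
p=robot.camera('top')
red=lambda r,g,b:(r>110)&(g<60)&(b<60)
orange=lambda r,g,b:(r>130)&(g>60)&(g<140)&(b<60)
blue=lambda r,g,b:(b>90)&(r<60)&(g<110)
a,n=blob(p,blue,(330,245,365,275)); print('post px',a,n)
for z in(.106,.125,.14): print(ray(p,a,z))
a,n=blob(p,orange,(185,280,212,315)); c=ray(p,a,.07); print('cap',a,n,c)
b=ray(p,(411,320),.075); print('bar end',b)
# bar holes dark: 
g=p['pixels'].astype(int).sum(2)
for box in((232,295,246,310),(260,299,274,313),(316,305,330,320)):
    x0,y0,x1,y1=box; s=g[y0:y1,x0:x1]; v,u=np.nonzero(s<g[y0:y1,x0:x1].min()+60); print('hole',u.mean()+x0,v.mean()+y0,len(u),ray(p,(u.mean()+x0,v.mean()+y0),.075))
a,n=blob(p,lambda r,g,b:(r>150)&(g<110)&(b<110),(286,301,300,316)); print('disc',a,n,ray(p,a,.142))
a,n=blob(p,orange,(360,240,388,266)); print('V',a,n,ray(p,a,.085))
o=robot.get_obs(); print(psi(o),o['position']); plan(o,[.555,-.021,.22],90,16)
E
```

```text
post px [347.0571 256.6571] 70
[ 0.5588 -0.0208  0.106 ]
[ 0.556  -0.0201  0.125 ]
[ 0.5538 -0.0196  0.14  ]
cap [197.4909 298.0182] 55 [0.4905 0.249  0.07  ]
bar end [ 0.4496 -0.133   0.075 ]
hole 239.0810810810811 302.2162162162162 37 [0.4825 0.1719 0.075 ]
hole 266.63157894736844 305.42105263157896 38 [0.4767 0.1223 0.075 ]
hole 322.4651162790698 311.72093023255815 43 [0.4652 0.0229 0.075 ]
disc [nan nan] 0 [nan nan nan]
V [nan nan] 0 [nan nan nan]
19.41137412854221 [ 0.2078 -0.5894  0.2226]
[0.0323, -0.0263, 0.0002, -5.625]
[0.0347, -0.023, 0.0002, -5.625]
[0.0368, -0.0195, 0.0002, -5.625]
[0.0385, -0.0158, 0.0002, -5.625]
[0.0399, -0.0119, 0.0002, -5.625]
[0.0409, -0.008, 0.0002, -5.625]
[0.0414, -0.0039, 0.0002, -5.625]
[0.0416, 0.0001, 0.0002, -5.625]
[0.0414, 0.0042, 0.0002, -5.625]
[0.0408, 0.0083, 0.0002, -5.625]
[0.0398, 0.0122, 0.0002, -5.625]
[0.0384, 0.0161, 0.0002, -5.625]
[0.0366, 0.0198, 0.0002, -5.625]
[0.0345, 0.0233, 0.0002, -5.625]
[0.0321, 0.0265, 0.0002, -5.625]
[0.0293, 0.0295, 0.0002, -5.625]h.py:11: RuntimeWarning: Mean of empty slice.
  k[y0:y1,x0:x1]=m[y0:y1,x0:x1]; v,u=np.nonzero(k); return np.array([u.mean(),v.mean()]),len(u)
  ret = ret.dtype.type(ret / rcount)
```

Hole spacing comes out at 50 mm, the bar yaw is -6.6°, and the post is 91 mm from the hinge, so the measurements agree with each other. Starting the approach.

Request:
servo_tool(rows=[-1,0.0323,-0.0263,0,-5.6,-1,0.0347,-0.023,0,-5.6,-1,0.0368,-0.0195,0,-5.6,-1,0.0385,-0.0158,0,-5.6,-1,0.0399,-0.0119,0,-5.6], newtons=15)

```text
time: 1.57
position: [0.3171, -0.4103, 0.2227]
tool_rot: [0.915, 0.404, 0.0, 0.0]
ft_force: [0.5, -0.3, 0.1]
grip_width: 0.0868
grip_force: 0.0
```

Request:
servo_tool(rows=[-1,0.0409,-0.008,0,-5.6,-1,0.0414,-0.004,0,-5.6,-1,0.0415,0,0,-5.6,-1,0.0414,0.0042,0,-5.6,-1,0.0408,0.0083,0,-5.6])

```text
time: 1.98
position: [0.426, -0.2329, 0.2229]
tool_rot: [0.79, 0.613, 0.0, 0.0]
ft_force: [1.2, -1.0, -1.2]
grip_width: 0.087
grip_force: 0.0
```

Request:
servo_tool(rows=[-1,0.0398,0.0122,0,-5.6,-1,0.0384,0.0161,0,-5.6,-1,0.0366,0.0198,0,-5.6,-1,0.0345,0.0233,0,-5.6,-1,0.0321,0.0265,0,-5.6])

```text
time: 2.4
position: [0.5356, -0.0556, 0.2228]
tool_rot: [0.618, 0.786, 0.0, 0.0]
ft_force: [1.1, 0.1, -0.9]
grip_width: 0.0869
grip_force: 0.0
```

Run:
```python
from h import *
o=robot.get_obs(); print(o['time'],psi(o),o['position'],o['ft_force']); plan(o,[.5555,-.020,.18],109-psi(o),2);plan(o,[.5555,-.020,.102],109-psi(o),4)
```

```text
2.4 103.70051953763694 [ 0.5356 -0.0556  0.2228] [ 1.0787  0.1464 -0.861 ]
[0.0149, 0.0139, 0.0214, -2.6497]
[0.0143, 0.0145, 0.0214, -2.6497]
[0.0075, 0.0069, 0.0302, -1.3249]
[0.0073, 0.0071, 0.0302, -1.3249]
[0.0071, 0.0073, 0.0302, -1.3249]
[0.007, 0.0074, 0.0302, -1.3249]
```

Request:
servo_tool(rows=[-1,0.0149,0.0139,0.01,-2.6,-1,0.0143,0.0145,0.01,-2.6,-1,0,0,0.03,0,-1,0,0,0.03,0,-1,0,0,0.02,0])

```text
time: 2.82
position: [0.5541, -0.0212, 0.1206]
tool_rot: [0.583, 0.813, -0.0, -0.001]
ft_force: [-1.0, 0.2, -0.1]
grip_width: 0.0868
grip_force: 0.0
```

Run:
```python
from h import *
o=robot.get_obs(); print(o['time'],psi(o),o['position'],o['ft_force'])
p=robot.camera('side'); save(p,'side1'); print([(r['at'],r['score']) for r in robot.place_of(p,'post_center')[:2]])
p=robot.camera('top'); save(p,'top1')
```

```text
2.8167 108.70078065091691 [ 0.5541 -0.0212  0.1206] [-0.971   0.197  -0.0845]
[([0.5519, -0.0219, 0.1053], 0.76)]
```

View pics/side1.png

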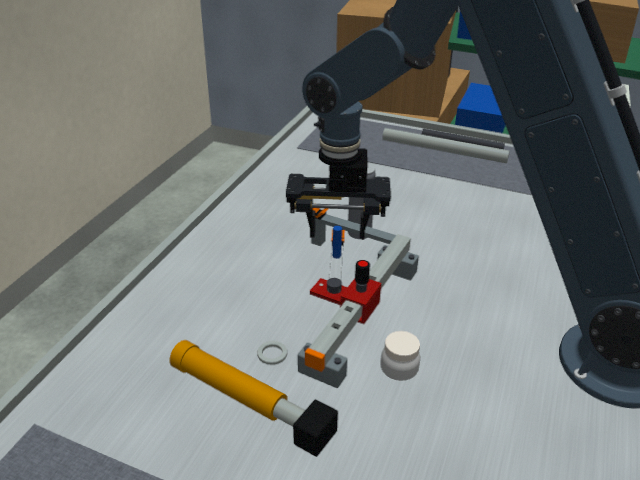

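The blue post at (338,240) is centred between the open fingers, with tips at about (312,232) and (364,235). Next I lower and close, then check.

Request:
servo_tool(rows=[-1,0,0,0.018,0,1,0,0,0,0,1,0,0,0,0,1,0,0,0,0,1,0,0,0,0], newtons=15)

```text
time: 3.38
position: [0.5558, -0.0225, 0.1061]
tool_rot: [0.584, 0.812, 0.001, 0.001]
ft_force: [0.3, -0.2, 0.2]
grip_width: 0.068
grip_force: 0.0
```

Request:
servo_tool(rows=[1,0,0,0,0,1,0,0,0,0,1,0,0,0,0])

```text
time: 3.63
position: [0.555, -0.0222, 0.1051]
tool_rot: [0.583, 0.812, 0.0, 0.0]
ft_force: [-0.3, -0.6, -0.5]
grip_width: 0.0484
grip_force: 0.0
```

Request:
servo_tool(rows=[1,0,0,0,0,1,0,0,0,0,1,0,0,0,0,1,0,0,0,0,1,0,0,0,0])

```text
time: 4.05
position: [0.5547, -0.0221, 0.1045]
tool_rot: [0.583, 0.812, -0.0, -0.0]
ft_force: [-0.4, 0.0, 1.2]
grip_width: 0.0173
grip_force: 15.0
```

Request:
servo_tool(rows=[1,0,0,0,0])

```text
time: 4.13
position: [0.5547, -0.0222, 0.1045]
tool_rot: [0.583, 0.812, -0.0, -0.0]
ft_force: [-0.6, -0.4, -1.0]
grip_width: 0.0176
grip_force: 15.0
```

Request:
servo_tool(rows=[1,0.0006,0.0102,0,-6.5,1,0.0006,0.0102,0,-6.5,1,0.0006,0.0102,0,-6.5,1,0.0006,0.0102,0,-6.5,1,0.0006,0.0102,0,-6.5])

```text
time: 4.55
position: [0.5971, 0.0069, 0.1045]
tool_rot: [0.331, 0.944, 0.0, 0.001]
ft_force: [1.5, -0.0, -0.3]
grip_width: 0.0174
grip_force: 15.0
```

Request:
servo_tool(rows=[1,0.0006,0.0102,0,-6.5,1,0.0006,0.0102,0,-6.5,1,0.0006,0.0102,0,-6.5,1,0,0,0,0])

```text
time: 4.88
position: [0.6131, 0.0347, 0.1046]
tool_rot: [0.167, 0.986, 0.001, 0.002]
ft_force: [4.0, 0.3, -2.0]
grip_width: 0.0173
grip_force: 15.0
```

```bash
cat > s.py <<'E'
from h import *
o=robot.get_obs(); d=o['position'][:2]-np.array([.5256,.0663])
print(o['time'],psi(o),o['position'],o['ft_force'],o['grip_width'],'r',np.hypot(*d),'brace deg',np.degrees(np.arctan2(d[1],d[0]))+96.6)
E
python3 s.py
```

```text
4.8833 160.76286906741848 [0.6131 0.0347 0.1046] [ 3.9596  0.3012 -2.029 ] 0.01731765405851509 r 0.09304818803172948 brace deg 76.75571411271125
```

Request:
servo_tool(rows=[1,0,0.0102,0,-6.5,1,0,0.0102,0,-6.5,1,0,0.002,0,0,1,0,0.002,0,0,1,0,0,0,0])

```text
time: 5.3
position: [0.6179, 0.0563, 0.1046]
tool_rot: [0.057, 0.998, -0.0, 0.001]
ft_force: [3.2, -1.0, -2.6]
grip_width: 0.0173
grip_force: 15.0
```

```bash
python3 s.py
```

```text
5.3 173.4625729391106 [0.6179 0.0563 0.1046] [ 3.1715 -0.9765 -2.6031] 0.017323850251916267 r 0.09279240072269285 brace deg 90.44317585319682
```

Force is still only 1 N, so I'll push on until the stop shows up in the wrist force.

Request:
servo_tool(rows=[1,0,0.003,0,0,1,0,0.003,0,0,1,0,0,0,0])

```text
time: 5.55
position: [0.6181, 0.0598, 0.1046]
tool_rot: [0.056, 0.998, -0.003, 0.0]
ft_force: [2.2, -7.9, -2.0]
grip_width: 0.0176
grip_force: 15.0
```

Request:
servo_tool(rows=[1,0,0.003,0,0,1,0,0,0,0])

```text
time: 5.72
position: [0.6182, 0.0602, 0.1046]
tool_rot: [0.056, 0.998, -0.005, 0.0]
ft_force: [1.7, -15.8, -1.6]
grip_width: 0.018
grip_force: 15.0
```

```bash
python3 s.py
```

```text
5.7167 173.62801782230605 [0.6182 0.0602 0.1046] [  1.6665 -15.8495  -1.5775] 0.017981218910929398 r 0.09283667028327261 brace deg 92.84072512003898
```

The arm is hard against its stop at 16 N. I'll open the fingers, lift, and look.

Request:
servo_tool(rows=[-1,0,0,0,0,-1,0,0,0,0,-1,0,0,0,0,-1,0,0,0,0,-1,0,0,0,0])

```text
time: 6.13
position: [0.6168, 0.0663, 0.1043]
tool_rot: [0.056, 0.998, 0.0, -0.001]
ft_force: [-0.5, 0.1, -0.1]
grip_width: 0.0431
grip_force: 0.0
```

Request:
servo_tool(rows=[-1,0,0,-0.03,0,-1,0,0,-0.035,0,-1,0,0,0,0])

```text
time: 6.38
position: [0.6216, 0.0665, 0.1757]
tool_rot: [0.056, 0.998, 0.0, 0.005]
ft_force: [0.7, -0.2, 1.8]
grip_width: 0.0629
grip_force: 0.0
```

```bash
python3 s.py
python3 - <<'E'
from h import *
p=robot.camera('side'); save(p,'side2')
for q in('post_center','brace_hinge','knob_center'): print(q,[(np.round(r['at'],4),round(r['score'],2)) for r in robot.place_of(p,q)[:2]])
o=robot.get_obs(); plan(o,[.471,.0735,.168],173.4-psi(o),4)
E
```

```text
6.3833 173.60950366923487 [0.6216 0.0665 0.1757] [ 0.7377 -0.2411  1.7903] 0.06289841522749173 r 0.09599680230034544 brace deg 96.6957852934402
post_center [(array([0.6156, 0.0588, 0.1055]), 0.82)]
brace_hinge [(array([0.5237, 0.0701, 0.0637]), 0.6)]
knob_center [(array([0.4724, 0.0734, 0.1241]), 0.57)]
[0.0364, -0.0023, 0.0002, 0.0542]
[0.0364, -0.0023, 0.0002, 0.0542]
[0.0364, -0.0024, 0.0002, 0.0542]
[0.0364, -0.0024, 0.0002, 0.0542]
```

View pics/side2.png

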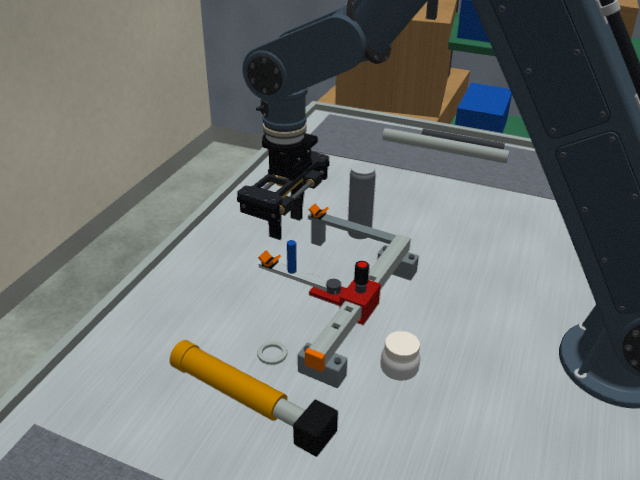

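The V arm now sticks out square to the bar: blue post at (292,257), V at (268,259), parallel to the outrigger. The knob is at (362,271). Moving above the knob.

Request:
servo_tool(rows=[-1,0.036,-0.0023,0,0,-1,0.036,-0.0023,0,0,-1,0.036,-0.0023,0,0,-1,0.036,-0.0023,0,0,-1,0,0,0,0])

```text
time: 7.0
position: [0.4609, 0.0744, 0.1667]
tool_rot: [0.055, 0.998, 0.0, -0.01]
ft_force: [-0.4, 0.4, 0.2]
grip_width: 0.0868
grip_force: 0.0
```

Run:
```python
from h import *
o=robot.get_obs(); print(o['position'],psi(o)); plan(o,[.4715,.0735,.106],173.4-psi(o),2)
```

```text
[0.4609 0.0744 0.1667] 173.64711797190242
[-0.0053, 0.0001, 0.0303, 0.1236]
[-0.0053, 0.0001, 0.0303, 0.1236]
```

Request:
servo_tool(rows=[-1,0,0,0,0,-1,0,0,0,0])

```text
time: 7.17
position: [0.474, 0.0729, 0.169]
tool_rot: [0.056, 0.998, 0.0, -0.0]
ft_force: [1.4, 0.6, 0.2]
grip_width: 0.0872
grip_force: 0.0
```

Request:
servo_tool(rows=[-1,0.002,0,0.02,0,-1,0,0,0.02,0,-1,0,0,0.015,0,-1,0,0,0.008,0,1,0,0,0,0], newtons=45)

```text
time: 7.58
position: [0.4721, 0.073, 0.1047]
tool_rot: [0.056, 0.998, 0.0, -0.002]
ft_force: [-0.4, -0.1, 0.6]
grip_width: 0.0844
grip_force: 0.0
```

Request:
servo_tool(rows=[1,0,0,0,0,1,0,0,0,0,1,0,0,0,0,1,0,0,0,0,1,0,0,0,0])

```text
time: 8.0
position: [0.4724, 0.073, 0.1072]
tool_rot: [0.056, 0.998, -0.0, 0.001]
ft_force: [-0.0, -0.4, -0.4]
grip_width: 0.0549
grip_force: 0.0
```

Request:
servo_tool(rows=[1,0,0,0,0,1,0,0,0,0,1,0,0,0,0,1,0,0,0,0,1,0,0,0,0])

```text
time: 8.42
position: [0.472, 0.0734, 0.1067]
tool_rot: [0.056, 0.998, 0.0, 0.0]
ft_force: [0.3, 2.4, 1.9]
grip_width: 0.0252
grip_force: 45.0
```

```bash
python3 s.py
python3 - <<'E'
from h import *
p=robot.camera('side'); cv2.imwrite('pics/c3.png',cv2.resize(cv2.cvtColor(p['pixels'][170:330,260:460],cv2.COLOR_RGB2BGR),None,fx=3,fy=3))
E
```

```text
8.4167 173.58906129523285 [0.472  0.0734 0.1067] [0.2917 2.4209 1.8903] 0.025219943766871717 r 0.05407390299521288 brace deg 269.1037528048297
```

View pics/c3.png

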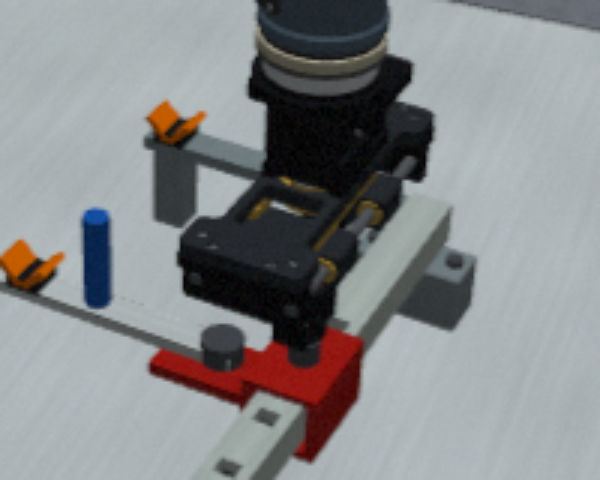

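The fingers have closed on the knob at 25.2 mm and 45 N, just above the barrel, and the V arm is still out. Now lifting.

Request:
servo_tool(rows=[1,0,0,-0.004,0,1,0,0,-0.004,0,1,0,0,-0.004,0,1,0,0,0,0,1,0,0,0,0])

```text
time: 8.88
position: [0.4719, 0.0731, 0.1184]
tool_rot: [0.056, 0.998, 0.0, 0.0]
ft_force: [2.2, 2.4, -9.6]
grip_width: 0.0252
grip_force: 45.0
```

Request:
servo_tool(rows=[1,0,0.0125,0,0,1,0,0.0125,0,0,1,0,0.0125,0,0,1,0,0.0125,0,0,1,0,0,0,0])

```text
time: 9.3
position: [0.4776, 0.1238, 0.1182]
tool_rot: [0.055, 0.998, 0.0, -0.0]
ft_force: [2.7, 2.7, -8.9]
grip_width: 0.0249
grip_force: 45.0
```

Request:
servo_tool(rows=[1,0,0,0,0,1,0,0,0,0])

```text
time: 9.47
position: [0.4774, 0.1226, 0.1183]
tool_rot: [0.056, 0.998, 0.0, -0.0]
ft_force: [1.8, 2.0, -8.3]
grip_width: 0.0252
grip_force: 45.0
```

The knob has moved 49.8 mm along the bar and sits over the measured hole. Lowering.

Request:
servo_tool(rows=[1,0,0,0.004,0,1,0,0,0.004,0,1,0,0,0.004,0,1,0,0,0,0,1,0,0,0,0])

```text
time: 9.88
position: [0.4774, 0.1224, 0.1067]
tool_rot: [0.056, 0.998, -0.0, -0.0]
ft_force: [0.5, 1.5, -2.6]
grip_width: 0.0251
grip_force: 45.0
```

Request:
servo_tool(rows=[1,0,0,0.0015,0,1,0,0,0.001,0,1,0,0,0,0,1,0,0,0,0])

```text
time: 10.22
position: [0.4776, 0.1224, 0.1065]
tool_rot: [0.056, 0.998, -0.0, 0.001]
ft_force: [-4.4, 0.5, 16.6]
grip_width: 0.0251
grip_force: 45.0
```

```bash
python3 s.py
python3 - <<'E'
from h import *
p=robot.camera('side')
for q in('post_center','knob_center','brace_hinge','pull_knob'): print(q,[(np.round(r['at'],4),round(r['score'],2)) for r in robot.place_of(p,q)[:2]])
cv2.imwrite('pics/c4.png',cv2.resize(cv2.cvtColor(p['pixels'][190:350,240:440],cv2.COLOR_RGB2BGR),None,fx=3,fy=3))
p=robot.camera('top')
for q in('post_center','brace_hinge'): print(q,[(np.round(r['at'],4),round(r['score'],2)) for r in robot.place_of(p,q)[:2]])
E
```

```text
10.2167 173.6306563207748 [0.4776 0.1224 0.1065] [-4.4326  0.4527 16.599 ] 0.0251324584599599 r 0.07384061328832575 brace deg 227.1258986493249
post_center [(array([0.6234, 0.1062, 0.1015]), 0.78)]
knob_center [(array([0.4748, 0.1225, 0.1243]), 0.6)]
brace_hinge [(array([0.5271, 0.1147, 0.0623]), 0.88), (array([0.5964, 0.3183, 0.0018]), 0.29)]
pull_knob [(array([0.4733, 0.1218, 0.1073]), 0.4)]
post_center [(array([0.6212, 0.1065, 0.1061]), 0.89)]
brace_hinge [(array([0.5272, 0.1207, 0.0665]), 0.9)]
```

View pics/c4.png

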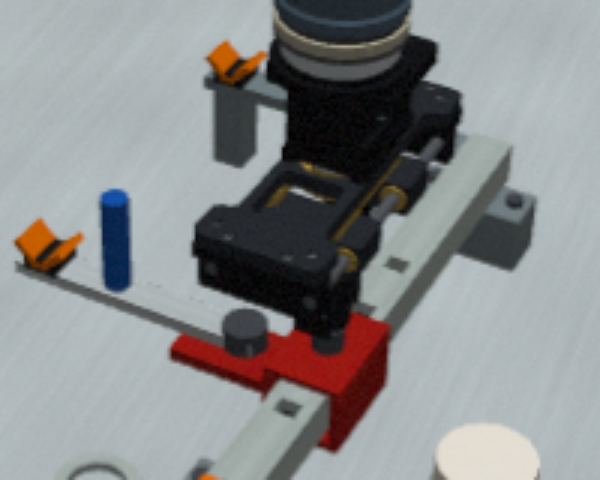

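The sleeve is one hole further out, with one free hole left before the cap at (288,407 in the crop). The knob is low over the barrel and the V arm is still square. The pin is bottomed: pressing raised the force to 17 N with only 0.2 mm of motion, at the same height as when I first gripped it. I'll ease the press a little and hand in.

Request:
servo_tool(rows=[1,0,0,-0.001,0,1,0,0,0,0,1,0,0,0,0])

```text
time: 10.87
position: [0.4776, 0.1224, 0.1066]
tool_rot: [0.056, 0.998, -0.0, 0.0]
ft_force: [-1.3, 0.1, 11.2]
grip_width: 0.0251
grip_force: 45.0
```

```bash
python3 s.py; python3 -c "
from rig import robot
print(robot.hand_in())"
```

```text
10.8667 173.6292571689679 [0.4776 0.1224 0.1066] [-1.3146  0.0939 11.176 ] 0.02511607404789788 r 0.07388230312765276 brace deg 227.1636356197118
the job is handed in; nothing more can be done
None
```

The job is handed in at 10.9 s: the V arm was swung out to its stop first, then the sleeve moved one hole outward, and the pin is down in that hole with the knob still held at 45 N; the hand-in returned no verdict.

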